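Walk the heavy heat sink round to the fence

ROBOT

A 7-joint arm with a two-finger parallel gripper is mounted at the origin on a cart in front of the work surface, level with it; the furniture and walls round the work are solid. World frame = base frame: x ahead of the robot, y to its left, z up, the work surface at z = 0. Lengths are in mm, angles in rad, forces in N, time in s.
With the tool pointing down it reaches from about 425 to 950 mm from the base axis. Payload 4.7 kg.
Tool frame: the origin (TCP) lies at the very end of the fingers, on their centre line; the grasp point (between the pads) lies 19 mm behind it; x points along the fingers, y is the direction in which the jaws open and shut, and the axes are right-handed (so a half turn about x gives the same grasp; the last joint's range is limited). The gripper opens to 85 mm and grips with 20 to 120 N. Pads are 22 mm wide; open, the fingers measure 114 mm over their backs; the gripper's body (76 mm by 85 mm) begins 54 mm behind the grasp point. The pads swing forward as they close: fully open they stand 13 mm farther back than shut.
Start: joints at [1.237, 0.469, -0.049, 1.532, 0.024, 1.141, -0.082], TCP at [202.616, -643.891, 231.335] pointing down, gripper open.
Joint ranges: [-2.59, 2.59], [-0.33, 1.99], [-1.39, 1.29], [0.1, 2.45], [-1.04, 4.18], [0.21, 1.99], [-2.66, 2.66]. Speed limits (rad/s): [2.57, 2.57, 3.14, 3.14, 3.14, 3.14, 3.14].

INTERFACE

Orientations are given as [roll, pitch, yaw] about the fixed x, y, z axes, in that order (R = Rz(yaw) Ry(pitch) Rx(roll)).
In Python, from bench import bot, imaging, finder gives the robot as it stands.
- The arm moves only by the tool apply_moves, never from a script. Its argument "steps" is a list that holds one entry, the list of rows, each a list of 7 numbers: the opening, from 0 (shut) to 1 (fully open), then the shift along the tool's x, y, z in mm, then the turn, a rotation vector about the tool's x, y, z in degrees. In form: [[[claw, x, y, z, rx, ry, rz], ...]]. A call has exactly 8 rows; each row is the pose to reach, as a shift and turn from the pose commanded when the call began, along the tool's axes at that moment; what a row does not reach only later rows make up. A row lasts 1/8 s, in which the tool goes at most 62.5 mm and 10.7 degrees, less where a joint would pass 70% of its speed; a pose out of reach is approached as far as the arm can. A call with a gripper value outside its range is refused whole. The fingers move at their own pace and stop on an object; "force" is the grip in N (left out, the last holds). Time passes only in rows, so rows that repeat a pose let the fingers close, or fill a call up. It gives the time, the measured TCP pose, the force and the opening at its end, in the units of the state.
- bot.read_state(): the state, without advancing time (a new reading comes with each control period).
- imaging.snapshot(name): name is "scene" or "top" or "wrist"; returns a dict with "pixels" (384x512x3 uint8, blue, green, red), "depth" (384x512 float32, mm along the optical axis (not along the pixel's ray), 0 where there is no reading), "camera_matrix" (3x3 intrinsics, pixels), "R" (3x3) and "t" (3): a world point X has camera coordinates R X + t. Camera axes: x right, y down, z forward; pixel columns grow to the right and rows downward; lengths in mm; the calibration is good to about 2 mm. A picture is of the moment at which its call begins.
- bot.sign_off(): hands the job in, once; it reports no verdict.
Trained networks look in a picture, given as the dict that the camera call returned (one of the last four; its "shot" number tells which), for a name from the list of things; names that differ only in an ending like _2 or _b are one class to them, and where a whole thing is asked for, a point or a joint stands for the part that bears it (a point fixed in the world has none). Each returns a list of dicts, best first, with "score" (0 to 1); they miss things now and then, are a little off and sometimes report something else, mostly with a low value. They report only what shows in the picture. A call takes as long as a camera call.
- finder.look_for(name, picture): "centre" ([column, row] in pixels, amid what is visible of it).
- finder.landmark_of(name, picture): "centre" ([column, row] in pixels: a listed point, or the origin of a listed thing).
The state is a dict: "time": time; "joint_positions": joint angles; "joint_vel": joint speeds; "joint_efforts": joint torques, N m; "ee_pos": TCP position; "tcp_rot": TCP orientation; "force": force on the tool from outside, world axes, zero at the start; "wrist_torque": the same for the moment, N m; "grip_width": finger opening in mm.
Only numpy, scipy, OpenCV 4.12 (cv2) and the standard library are available. Lean on these libraries where they do the work, as an engineer would, in place of code of your own. Each camera call takes 0.05 s, during which the arm holds its last target. There are 200 camera calls.

TASK

Without lifting or tipping it, walk the heavy finned heat sink round by pushing with the fingertips only on the solid bosses at its two rear corners, never on the fins or the mounting wall. First turn it until its flat mounting face looks squarely at the steel fence while it still stands clear of the fence; then nudge it on by one boss and the other until that face lies flat against the fence over its whole width, and withdraw. Leave the tin, the spool and the dish where they stand.

Things in the scene. Friction and masses are not known exactly. Their poses are not given: they have to be found in the camera images.
- heat_sink: heavy loose aluminium block, 0.7 to 1 kg, 80 (its x) x 130 (y) x 46 mm high; origin at the centre of its underside, z up. Its +x side is the flat mounting face. At its two rear (-x) corners stand solid bosses, 24 x 24 mm, 46 high, with flat rear faces. Starts turned 0.5 to 0.9 rad counter-clockwise (from above) from square to the fence, its centre 73 to 98 mm short of its place.
- fins: the thin fins between mounting wall (10 mm thick) and bosses, origin as the heat sink's: they lie in x -26 to +30 mm and y -53 to +53 mm of its frame, up to 42 mm high, so their rear ends stand 14 mm further in than the bosses' rear faces. Not to be touched
- face_left (a point): left end (+y) of the mounting face, 20 mm up: heat sink frame (40, 65, 20) mm
- face_right (a point): right end (-y) of the mounting face: heat sink frame (40, -65, 20) mm
- boss_left (a point): middle of the rear face of the left boss, 20 mm up: heat sink frame (-40, 53, 20) mm; pushed towards the heat sink's +x
- boss_right (a point): middle of the rear face of the right boss: heat sink frame (-40, -53, 20) mm
- fence: steel fence fixed to the worktop: a bar 24 mm thick (its x), 220 mm long (y), 36 mm high, with two clamp shoes with black screws behind it (+x). Origin at the centre of the bar's underside; its -x side, at x = -12 mm, is the face that the heat sink must lie against. It runs roughly away from the robot and its working face looks to the robot's left.
- paste_tin: foil-wrapped tin with a red lid, 57 mm across, 68 mm high, loose, off the far end of the fence; origin at the centre of its underside
- solder_spool: grey spool on its flange, 60 mm across, 34 mm high, loose, off the near end of the fence; origin at the centre of its underside
- flux_dish: small oval dish 36 x 62 x 14 mm, loose, on the far side of the work; origin at the centre of its underside
- mounting_wall: the plain wall that carries the flat mounting face, 10 mm thick, 130 mm wide, 46 mm high, at x +30 to +40 mm of the heat sink's frame (origin as the heat sink's). Not to be touched by the robot

How it is judged:
By the outcome, as a careful person would: the job done as asked, in the order asked, and still so for the second after the job is handed in, with the robot touching nothing.
It also fails if it takes over 56 s, if anything falls off the work surface, if the arm or the gripper's body presses on something with over 40 N, if the wrist force passes 120 N, or if a joint passes its speed limit or range.

## Working session

There is one attempt and no reset: what is moved stays moved. The work goes in short steps, Python scripts to look and compute and a tool call to move; the robot and the scene stay as the last step left them, time stands still between calls to the robot, and variables do not carry over. Pictures are saved under pics/ and viewed, about 8 in all and at most 12, crops included, and the job is handed in when it is done.

Besides the shell and the picture viewer there is one more tool, called as name(argument=value, ...), one argument or row to a line, values as JSON. apply_moves: Moves the arm, as the interface text tells. Its arguments: {"type":"object","properties":{"steps":{"type":"array"},"force":{"type":"number"}},"required":["steps"]}

```bash
mkdir -p pics; ls; python3 - <<'E'
from bench import bot, imaging, finder
import cv2, numpy as np
s=bot.read_state(); print(s)
a=imaging.snapshot("top"); b=imaging.snapshot("scene")
cv2.imwrite("pics/1.png", np.vstack([a["pixels"]]));cv2.imwrite("pics/2.png", b["pixels"])
for pic in (a,b):
  K=pic["camera_matrix"];R=pic["R"];t=pic["t"]
  print(K.tolist(),(-R.T@t).tolist())
  for n in "heat_sink face_left face_right boss_left boss_right fence paste_tin solder_spool flux_dish".split():
    for d in finder.landmark_of(n,pic)[:2]:
      u,v=d["centre"]; r=R.T@np.linalg.solve(K,[u,v,1]); c=-R.T@t
      z=20 if "_l" in n or "_r" in n else 0
      P=c+r*(z-c[2])/r[2]
      print(n,round(d["score"],2),np.round([u,v]),np.round(P,1))
E
```

```text
pics
{'time': 0.0, 'joint_positions': array([ 1.23709506,  0.46947433, -0.04863533,  1.53368103,  0.0241064 ,
        1.14100384, -0.08226203]), 'joint_vel': array([-0.00194888,  0.00011773,  0.00034422, -0.00135771, -0.00015145,
       -0.00131149,  0.00011905]), 'joint_efforts': array([-1.33747972e-04, -5.10307825e+01, -4.67135722e-02, -2.37707680e+01,
        1.06231280e-02,  7.65467354e-03,  1.82941747e-06]), 'ee_pos': array([ 202.4273545 , -643.32236444,  230.24483969]), 'tcp_rot': array([-1.54050892,  1.5688158 ,  1.90599302]), 'force': array([ 0.44672092, -0.71197995,  0.49777011]), 'wrist_torque': array([ 0.00102421, -0.01361907, -0.002559  ]), 'grip_width': 85.51156297790074}
[[353.0723684567109, 0.0, 259.8256845962524], [0.0, 353.0723684567109, 200.70820823927943], [0.0, 0.0, 1.0]] [446.3677748984967, 31.953746714968702, 899.2564221357828]
heat_sink 0.72 [255. 203.] [634.1  75.6   0. ]
face_left 0.73 [245. 171.] [711.1 112.7  20. ]
face_right 0.78 [279. 210.] [619.3  12.4  20. ]
boss_left 0.91 [225. 199.] [628.9 152.1  20. ]
boss_left 0.62 [299. 141.] [810.2 -16.4  20. ]
bo
[... 210 characters left out ...]
4 -81.    0. ]
flux_dish 0.84 [275. 147.] [793.9  44.5   0. ]
[[397.01401920151886, 0.0, 252.67588032087903], [0.0, 397.01401920151886, 192.9402775067566], [0.0, 0.0, 1.0]] [329.0880433395894, -594.996403264543, 539.8129271476308]
face_left 0.56 [261. 173.] [709.2 132.7  20. ]
face_right 0.74 [251. 212.] [619.    7.6  20. ]
face_right 0.33 [309. 189.] [774.7  22.5  20. ]
boss_left 0.82 [233. 178.] [639.6 147.8  20. ]
boss_left 0.3 [309. 188.] [777.6  27.   20. ]
boss_right 0.74 [217. 202.] [568.   74.7  20. ]
fence 0.76 [270. 227.] [642.1 -33.1   0. ]
paste_tin 0.79 [336. 198.] [827.2 -13.9   0. ]
solder_spool 0.83 [191. 268.] [454.5 -69.2   0. ]
flux_dish 0.6 [309. 186.] [801.3  57.2   0. ]
```

```bash
cat > h.py <<'E'
from bench import bot, imaging, finder
import cv2, numpy as np
def cloud(p):
    K=p["camera_matrix"];d=p["depth"];v,u=np.mgrid[:384,:512]
    c=np.stack([(u-K[0,2])/K[0,0]*d,(v-K[1,2])/K[1,1]*d,d],-1)
    X=(c-p["t"])@p["R"]; X[d<=0]=np.nan; return X
def rect(X,zlo,zhi,box):
    m=(X[...,2]>zlo)&(X[...,2]<zhi)&(X[...,0]>box[0])&(X[...,0]<box[1])&(X[...,1]>box[2])&(X[...,1]<box[3])
    return X[m]
E
python3 - <<'E'
from h import *
a=imaging.snapshot("top"); b=imaging.snapshot("scene")
A=cv2.resize(a["pixels"][100:310,180:380],None,fx=2.9,fy=2.9,interpolation=cv2.INTER_CUBIC)
B=cv2.resize(b["pixels"][120:320,150:400],None,fx=2.9,fy=2.9,interpolation=cv2.INTER_CUBIC)
cv2.imwrite("pics/a.png",A);cv2.imwrite("pics/b.png",B)
X=cloud(a)
np.save("X.npy",X)
for nm,zl,zh,box in [("sink",38,56,(540,740,-10,190)),("fence",30,40,(500,780,-90,0)),("tin",60,75,(740,900,-90,60)),("spool",26,42,(380,540,-140,0)),("dish",6,20,(740,900,0,120))]:
    P=rect(X,zl,zh,box); 
    if len(P)<5: print(nm,len(P)); continue
    (c,s,an)=cv2.minAreaRect(P[:,:2].astype(np.float32)); print(nm,len(P),np.round(c),np.round(s),round(an,1),np.round(np.median(P,0)))
E
```

```text
sink 688 [633.  86.] [130.  81.] 48.6 [640.  78.  44.]
fence 902 [640. -54.] [218.  51.] 5.0 [633. -42.  35.]
tin 385 [820. -23.] [56. 54.] 6.9 [820. -23.  66.]
spool 529 [487. -72.] [108.  58.] 5.1 [465. -73.  34.]
dish 179 [839.  49.] [151.  83.] 16.7 [843.  55.  13.]
```

View pics/a.png

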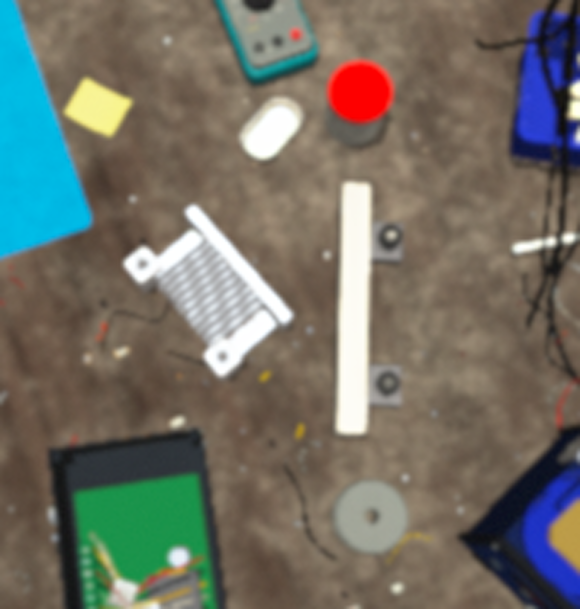

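View pics/b.png

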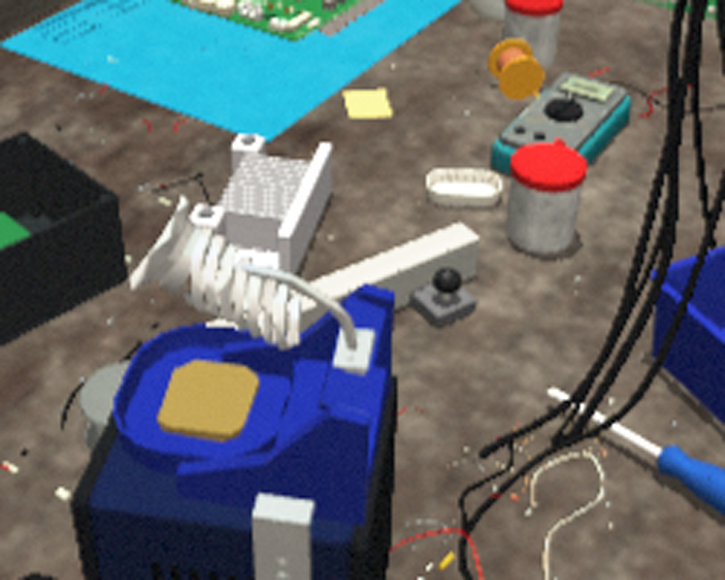

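```bash
python3 - <<'E'
from h import *
from scipy.spatial.transform import Rotation as Ro
X=np.load("X.npy")
P=rect(X,31,41,(500,780,-90,0))
for k in range(3):
    # central line per x-bin of the left (+y) edge
    pass
bins=np.arange(535,745,15)
e=np.array([[b+7,np.percentile(P[(P[:,0]>=b)&(P[:,0]<b+15),1],95),np.percentile(P[(P[:,0]>=b)&(P[:,0]<b+15),1],5)] for b in bins])
print(np.round(e.T,1)); print(np.polyfit(e[:,0],e[:,1],1), P[:,0].min(),P[:,0].max())
# height map 40mm cells
f=X[np.isfinite(X[...,0])]
print("cols y:",list(range(240,-400,-40)))
for x in range(920,280,-40):
    row=[]
    for y in range(240,-400,-40):
        q=f[(abs(f[:,0]-x)<20)&(abs(f[:,1]-y)<20),2]; row.append(int(q.max()) if len(q) else -1)
    print(x,row)
print(Ro.from_euler("xyz",[-1.54050892,1.5688158,1.90599302]).as_matrix().round(3))
b=imaging.snapshot("scene");Y=cloud(b);f=Y[np.isfinite(Y[...,0])]
for x in range(800,180,-60):
    row=[]
    for y in range(60,-700,-60):
        q=f[(abs(f[:,0]-x)<30)&(abs(f[:,1]-y)<30),2]; row.append(int(q.max()) if len(q) else -1)
    print(x,row)
E
```

```text
[[542.  557.  572.  587.  602.  617.  632.  647.  662.  677.  692.  707.
  722.  737. ]
 [-38.5 -37.  -35.8 -34.5 -33.9 -32.5 -30.9 -29.3 -27.5 -25.8 -25.9 -25.1
  -23.1 -21.6]
 [-60.5 -59.  -82.4 -76.6 -54.2 -53.4 -53.3 -51.6 -50.1 -48.1 -62.4 -71.1
  -43.7 -41.7]]
[  0.08610538 -85.16208553] 528.8541614521973 747.745060906202
cols y: [240, 200, 160, 120, 80, 40, 0, -40, -80, -120, -160, -200, -240, -280, -320, -360]
920 [3, 43, 44, 34, 46, 34, 5, 4, 414, 399, 428, 69, 69, 440, 412, 4]
880 [3, 4, 4, 31, 36, 36, 21, 2, 420, 464, 442, 474, 469, 440, 400, 2]
840 [4, 3, 4, 3, 33, 35, 71, 70, 2, 467, 435, 474, 400, 399, 379, 163]
800 [5, 6, 3, 4, 16, 16, 69, 71, 3, 536, 556, 399, 399, 379, 379, 116]
760 [6, 4, 3, 4, 14, 17, 16, 38, 3, 3, 553, 147, 378, 25, 29, 303]
720 [6, 5, 2, 44, 3, 2, 3, 39, 33, 4, 13, 80, 48, 22, 4, 298]
680 [7, 6, 43, 49, 49, 40, 3, 39, 34, 3, 3, 34, 12, 6, 6, 3]
640 [3, 3, 48, 49, 47, 49, 46, 40, 4, 3, 4, 14, 7, 3, 4, 3]
600 [3, 3, 9, 42, 49, 45, 48, 38, 36, 4, 5, 3, 7, 7, 7, 7]
560 [3, 4, 3, 6, 49, 47, 4, 40, 35, 3, 5, 149, 204, 1, 2, 5]
520 [3, 3, 4, 78, 78, 3, 
[... 382 characters left out ...]
  0.3   -0.954]
 [ 0.002 -0.954 -0.3  ]
 [-1.    -0.002  0.   ]]
800 [17, 71, 71, 436, 436, 400, 379, 24, -1, -1, -1, -1, -1]
740 [17, 38, 40, 4, 155, 94, 29, 344, 344, -1, -1, -1, -1]
680 [49, 39, 41, 4, 47, 43, 4, 343, 344, -1, -1, -1, -1]
620 [50, 49, 40, 5, 11, 10, 6, 4, 329, 344, -1, -1, -1]
560 [51, 3, 39, -1, 2, 206, 115, 8, -1, 344, 384, -1, -1]
500 [81, 7, 36, -1, 165, 251, 213, 3, -1, 329, 387, -1, -1]
440 [81, 10, 38, 38, 238, 269, 181, -1, -1, -1, -1, -1, -1]
380 [84, 80, 6, 6, 140, 142, 26, -1, -1, -1, -1, -1, -1]
320 [85, 82, 6, 4, 15, 60, 122, 128, -1, -1, -1, -1, -1]
260 [4, 5, 4, -1, -1, 36, 140, -1, -1, -1, -1, -1, -1]
200 [3, -1, -1, -1, -1, -1, -1, -1, -1, -1, -1, -1, -1]
```

apply_moves(
  steps=[
    [[1,-50,0,0,0,0,0],[1,-100,0,0,0,0,0],[1,-140,0,0,0,0,0],[1,-150,-38,-38,-8,0,0],[1,-150,-76,-76,-16,0,0],[1,-150,-114,-114,-24,0,0],[1,-150,-152,-152,-32,0,0],[1,-150,-190,-190,-40,0,0]],
  ],
)

```text
time: 2.15
ee_pos: [327.5, -403.9, 381.6]
tcp_rot: [1.096, 1.57, -1.038]
force: [1.3, -0.0, 0.3]
grip_width: 85.4
```

```bash
cat >> h.py <<'E'
from scipy.spatial.transform import Rotation as Ro
def goto(x,y,z,yaw,st=None):
    """tool-frame row to reach world TCP x,y,z with tool z heading yaw (deg)"""
    s=st or bot.read_state(); R=Ro.from_euler("xyz",s["tcp_rot"])
    d=R.inv().apply(np.array([x,y,z])-s["ee_pos"])
    c,q=np.cos(np.radians(yaw)),np.sin(np.radians(yaw))
    T=Ro.from_matrix(np.array([[0,-q,c],[0,c,q],[-1,0,0]]))
    return np.round(d,1),np.round((R.inv()*T).as_rotvec(degrees=True),1)
def st():
    s=bot.read_state();R=Ro.from_euler("xyz",s["tcp_rot"]).as_matrix()
    print("t",round(s["time"],2),"p",s["ee_pos"].round(1),"yaw",round(np.degrees(np.arctan2(R[1,2],R[0,2])),1),"xax",R[:,0].round(3),"F",s["force"].round(1),"w",round(s["grip_width"],1),"q",s["joint_positions"].round(2))
def rear(c,yaw,back): # TCP behind sink centre
    return np.array(c)-back*np.array([np.cos(np.radians(yaw)),np.sin(np.radians(yaw))])
E
python3 - <<'E'
from h import *
st()
p=rear((633,86),-41.4,63);print(p,goto(*p,380,-41.4))
X=np.load("X.npy")
for y in range(40,200,20):
    q=rect(X,60,100,(300,560,y-10,y+10)); print(y,q[:,0].max().round() if len(q) else None,end=" ")
E
```

```text
t 2.15 p [ 327.5 -403.9  381.6] yaw -122.3 xax [ 0.    -0.001 -1.   ] F [ 1.3 -0.   0.3] w 85.4 q [ 1.05  0.13 -0.27  1.66  0.04  1.36  0.21]
[585.74300261 127.66264752] (array([   1.3,  -65.5, -587.3]), array([-80.9,   0. ,  -0. ]))
40 427.0 60 501.0 80 512.0 100 507.0 120 502.0 140 495.0 160 490.0 180 485.0
```

apply_moves(
  steps=[
    [[1,0,-6,-59,-8,0,0],[1,0,-13,-118,-16,0,0],[1,0,-19,-177,-24,0,0],[1,0,-26,-236,-32,0,0],[1,0,-32,-295,-40,0,0],[1,0,-39,-354,-48,0,0],[1,0,-45,-413,-56,0,0],[1,0,-52,-472,-64,0,0]],
  ],
)

```text
time: 3.15
ee_pos: [537.5, 21.7, 381.7]
tcp_rot: [0.45, 1.57, -0.568]
force: [0.8, -1.2, 0.3]
grip_width: 85.3
```

```bash
python3 - <<'E'
from h import *
st()
p=rear((633,86),-41.4,64);print(p,goto(*p,120,-41.4))
E
```

```text
t 3.15 p [537.5  21.7 381.7] yaw -58.3 xax [ 0.001 -0.001 -1.   ] F [ 0.8 -1.2  0.3] w 85.3 q [ 0.5   0.21 -0.75  1.61  0.15  1.38  0.29]
[584.99289154 128.32395938] (array([261.7,  96.3, -66.1]), array([-16.9,   0.1,  -0. ]))
```

apply_moves(
  steps=[
    [[1,0,40,-28,-8,0,0],[1,20,80,-55,-16,0,0],[1,60,96,-66,-17,0,0],[1,110,96,-66,-17,0,0],[1,160,96,-66,-17,0,0],[1,210,96,-66,-17,0,0],[1,255,96,-66,-17,0,0],[1,262,96,-66,-17,0,0]],
  ],
)

```text
time: 4.15
ee_pos: [582.4, 125.6, 116.4]
tcp_rot: [-2.151, 1.565, -2.876]
force: [-0.2, -0.9, 1.7]
grip_width: 85.6
```

```bash
python3 - <<'E'
from h import *
st()
p=rear((633,86),-41.4,64);print(p,goto(*p,10,-41.4))
w=imaging.snapshot("wrist");t=imaging.snapshot("top")
T=cv2.resize(t["pixels"][130:270,190:330],(560,560),interpolation=cv2.INTER_CUBIC)
cv2.imwrite("pics/c.png",np.hstack([T[:384]*0+cv2.resize(T,(560,384)) if 0 else cv2.resize(T,(384,384)),cv2.resize(w["pixels"],(416,384))]))
E
```

```text
t 4.15 p [582.4 125.6 116.4] yaw -41.5 xax [-0.006 -0.002 -1.   ] F [-0.2 -0.9  1.7] w 85.6 q [ 0.24  0.57 -0.72  1.8   0.45  0.94  0.17]
[584.99289154 128.32395938] (array([106.4,   4.3,   0.5]), array([-0.1, -0.2,  0.3]))
```

View pics/c.png

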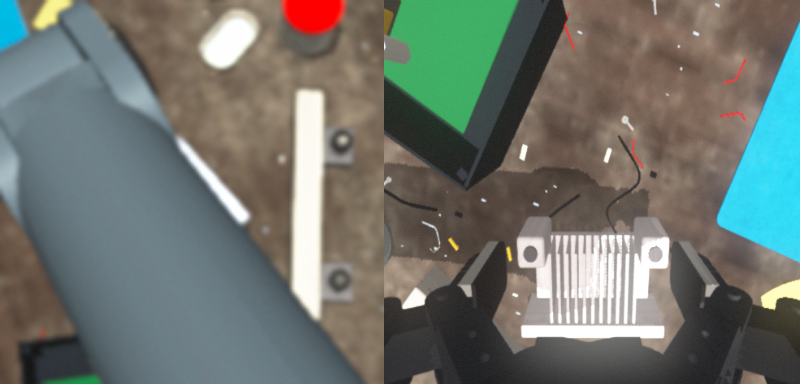

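```bash
cat >> h.py <<'E'
def sink(cam="wrist",guess=None):
    w=imaging.snapshot(cam); X=cloud(w); out={}
    P=X[np.isfinite(X[...,0])]; P=P[(P[:,2]>40)&(P[:,2]<54)&(P[:,0]>530)&(P[:,0]<760)&(P[:,1]>-28)&(P[:,1]<190)]
    s=bot.read_state(); R=Ro.from_euler("xyz",s["tcp_rot"]).as_matrix()
    L=(P-s["ee_pos"])@R   # tool frame
    P=P[L[:,2]>13.0] if s["ee_pos"][2]<60 else P
    if len(P)<20: print("few",len(P)); return
    c,sz,a=cv2.minAreaRect(P[:,:2].astype(np.float32))
    if sz[0]<sz[1]: sz=sz[::-1]; a-=90
    a=(a-90+90+42)%180-42-90 if 0 else a
    yaw=a-90
    while yaw<-135: yaw+=180
    while yaw>45: yaw-=180
    print(cam,"rect",np.round(c,1),"sz",np.round(sz,1),"yaw",round(yaw,1),"n",len(P),"zmed",np.median(P[:,2]).round(1))
    pts={}
    for n in "face_left face_right boss_left boss_right".split():
        r=finder.landmark_of(n,w)
        if r and r[0]["score"]>.5:
            u,v=r[0]["centre"]; ray=w["R"].T@np.linalg.solve(w["camera_matrix"],[u,v,1]); C=-w["R"].T@w["t"]
            pts[n]=(C+ray*(20-C[2])/ray[2])[:2]
    print({k:np.round(v,1).tolist() for k,v in pts.items()})
    return c,yaw
E
python3 - <<'E'
from h import *
sink()
w=imaging.snapshot("wrist");X=cloud(w)
P=rect(X,31,41,(500,780,-90,0));print("fence pts",len(P), "campos",(-w["R"].T@w["t"]).round(), "axis",w["R"][2].round(2))
E
```

```text
wrist rect [632.9  83.3] sz [130.1  81.3] yaw -41.6 n 7780 zmed 46.0
{'face_left': [708.4, 105.6], 'face_right': [615.2, 7.9], 'boss_right': [566.4, 69.3]}
fence pts 629 campos [536. 168. 265.] axis [ 0.2  -0.17 -0.97]
```

apply_moves(
  steps=[
    [[1,25,2,0,0,0,0],[1,50,2,0,0,0,0],[1,70,2,0,0,0,0],[1,85,2,0,0,0,0],[1,95,2,0,0,0,0],[1,102,2,0,0,0,0],[1,104,2,0,0,0,0],[1,104,2,0,0,0,0]],
  ],
)

```text
time: 5.55
ee_pos: [585.8, 128.3, 15.6]
tcp_rot: [0.893, 1.57, 0.169]
force: [-0.5, 0.2, -0.1]
grip_width: 85.4
```

```bash
python3 - <<'E'
from h import *
st()
sink()
w=imaging.snapshot("wrist"); cv2.imwrite("pics/d.png",w["pixels"])
# where the finger tips are: cloud points in tool frame
X=cloud(w).reshape(-1,3);X=X[np.isfinite(X[:,0])]
s=bot.read_state();R=Ro.from_euler("xyz",s["tcp_rot"]).as_matrix()
L=(X-s["ee_pos"])@R
m=(abs(L[:,1])>38)&(abs(L[:,1])<62)&(L[:,2]>-20)&(L[:,2]<20)&(X[:,2]>8)
for sg in(1,-1):
    q=L[m&(L[:,1]*sg>0)]; print(sg,len(q), np.percentile(q,[2,50,98],axis=0).round(1).tolist() if len(q) else "")
E
```

```text
t 5.55 p [585.8 128.3  15.6] yaw -41.5 xax [ 0.001  0.    -1.   ] F [-0.5  0.2 -0.1] w 85.4 q [ 0.17  0.7  -0.63  1.86  0.57  0.77  0.07]
wrist rect [607.8 105.7] sz [95.2 15.2] yaw -41.7 n 345 zmed 42.2
{'boss_left': [637.4, 149.9], 'boss_right': [567.6, 68.5]}
1 9572 [[-78.2, 39.4, -11.8], [-65.1, 49.6, -5.4], [-18.7, 61.5, 10.2]]
-1 8176 [[-82.5, -61.4, -15.5], [-63.1, -48.3, -5.6], [-19.1, -39.0, 9.9]]
```

View pics/d.png

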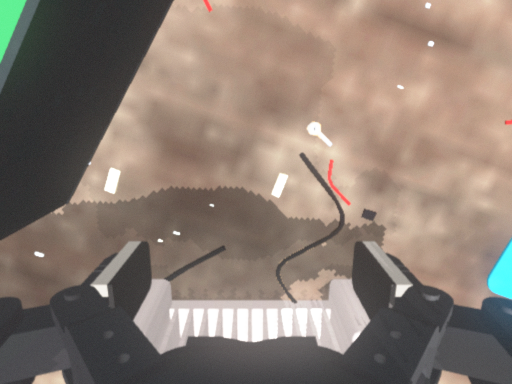

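apply_moves(
  steps=[
    [[1,4,-1,0,0,0,0],[1,8,-1,0,0,0,0],[1,10,-1,0,0,0,0],[1,10,-1,4,0,0,0],[1,10,-1,8,0,0,0],[1,10,-1,11,0,0,0],[1,10,-1,12,0,0,0],[1,10,-1,12,0,0,0]],
  ],
)

```text
time: 6.85
ee_pos: [594.0, 119.4, 5.3]
tcp_rot: [0.853, 1.571, 0.128]
force: [0.4, -0.3, -0.8]
grip_width: 85.4
```

```bash
python3 - <<'E'
from h import *
st()
for n in range(3,25,3):
    t=np.radians(n); yc,zc=-38,52
    print(n,np.round([yc*(1-np.cos(t))+zc*np.sin(t), zc*(1-np.cos(t))-yc*np.sin(t)],1))
E
```

```text
t 6.85 p [594.  119.4   5.3] yaw -41.5 xax [ 0.  0. -1.] F [ 0.4 -0.3 -0.8] w 85.4 q [ 0.17  0.72 -0.62  1.85  0.58  0.76  0.09]
3 [2.7 2.1]
6 [5.2 4.3]
9 [7.7 6.6]
12 [10.  9.]
15 [12.2 11.6]
18 [14.2 14.3]
21 [16.1 17.1]
24 [17.9 20. ]
```

apply_moves(
  steps=[
    [[1,0,2.2,2.7,2.5,0,0],[1,0,4.4,4.5,5,0,0],[1,0,6.5,6.4,7.5,0,0],[1,0,8.4,8.4,10,0,0],[1,0,10.4,10.5,12.5,0,0],[1,0,12.2,12.6,15,0,0],[1,0,13.9,14.8,17.5,0,0],[1,0,15.5,17.1,20,0,0]],
  ],
)

```text
time: 7.85
ee_pos: [617.3, 119.6, 5.3]
tcp_rot: [0.554, 1.571, -0.523]
force: [-0.5, 1.0, -1.5]
grip_width: 85.3
```

```bash
python3 - <<'E'
from h import *
st()
sink()
w=imaging.snapshot("wrist");t=imaging.snapshot("top");b=imaging.snapshot("scene")
T=cv2.resize(t["pixels"][130:270,190:330],(384,384),interpolation=cv2.INTER_CUBIC)
B=cv2.resize(b["pixels"][140:260,170:330],(512,384),interpolation=cv2.INTER_CUBIC)
cv2.imwrite("pics/e.png",np.vstack([np.hstack([cv2.resize(w["pixels"],(400,300)),cv2.resize(b["pixels"][130:280,170:370],(400,300))])]))
X=cloud(t);P=rect(X,41,52,(530,760,-20,190));print(len(P))
E
```

```text
t 7.85 p [617.3 119.6   5.3] yaw -61.7 xax [ 0. -0. -1.] F [-0.5  1.  -1.5] w 85.3 q [ 0.12  0.72 -0.53  1.79  0.51  0.76 -0.18]
wrist rect [626.2 100.8] sz [86.7 14.6] yaw -61.8 n 225 zmed 41.6
{}
46
```

View pics/e.png

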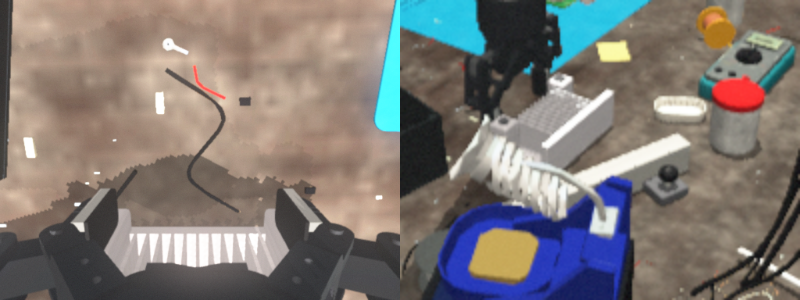

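apply_moves(
  steps=[
    [[1,0,2.7,2.1,3,0,0],[1,0,5.2,4.3,6,0,0],[1,0,7.7,6.6,9,0,0],[1,0,10,9,12,0,0],[1,0,12.2,11.6,15,0,0],[1,0,14.2,14.3,18,0,0],[1,0,16.1,17.1,21,0,0],[1,0,17.5,19.4,23.3,0,0]],
  ],
)

```text
time: 9.25
ee_pos: [641.7, 111.8, 5.4]
tcp_rot: [2.813, 1.57, 1.331]
force: [-0.3, 2.7, -0.4]
grip_width: 85.4
```

```bash
python3 - <<'E'
from h import *
st()
sink()
E
```

```text
t 9.25 p [641.7 111.8   5.4] yaw -84.9 xax [ 0.     0.001 -1.   ] F [-0.3  2.7 -0.4] w 85.4 q [ 0.06  0.73 -0.43  1.74  0.41  0.77 -0.48]
wrist rect [643.   89.4] sz [86.9 17.1] yaw -85.1 n 204 zmed 41.5
{}
```

apply_moves(
  steps=[
    [[1,0,0,-6,0,0,0],[1,0,0,-14,0,0,0],[1,-30,0,-14,0,0,0],[1,-60,0,-14,0,0,0],[1,-90,0,-14,0,0,0],[1,-110,0,-14,0,0,0],[1,-110,0,-14,0,0,0],[1,-110,0,-14,0,0,0]],
  ],
)

```text
time: 10.5
ee_pos: [639.6, 124.6, 114.1]
tcp_rot: [-1.274, 1.569, -2.755]
force: [0.2, -0.4, -0.6]
grip_width: 85.4
```

```bash
cat >> h.py <<'E'
def fence(cam="wrist"):
    w=imaging.snapshot(cam); X=cloud(w); P=rect(X,31,40,(500,780,-75,-5))
    e=[]
    for b in np.arange(535,745,10):
        q=P[(P[:,0]>=b)&(P[:,0]<b+10),1]
        if len(q)>5: e.append([b+5,np.percentile(q,97)])
    e=np.array(e); f=np.polyfit(e[:,0],e[:,1],1); r=e[:,1]-np.polyval(f,e[:,0]); k=abs(r)<2; f=np.polyfit(e[k,0],e[k,1],1)
    print(cam,"fence edge slope deg",np.degrees(np.arctan(f[0])).round(2),"y at 640",np.polyval(f,640).round(1),"n",len(e),k.sum()); return f
def gap(cam="wrist"):
    c,yaw=sink(cam); f=fence(cam); n=np.array([f[0],-1])/np.hypot(f[0],1)
    d=-(c[1]-np.polyval(f,c[0]))*n[1]; print("centre-fence",round(d,1),"face gap",round(d-40,1),"yaw err",round(yaw+90-np.degrees(np.arctan(f[0])),2))
E
python3 - <<'E'
from h import *
st()
gap()
w=imaging.snapshot("wrist"); cv2.imwrite("pics/f.png",w["pixels"])
E
```

```text
t 10.5 p [639.6 124.6 114.1] yaw -84.8 xax [-0.002 -0.001 -1.   ] F [ 0.2 -0.4 -0.6] w 85.4 q [ 0.08  0.6  -0.49  1.68  0.33  0.95 -0.44]
wrist rect [648.2  57.5] sz [130.   80.6] yaw -84.1 n 7666 zmed 45.5
{'face_right': [585.8, 13.1], 'boss_left': [697.1, 100.2], 'boss_right': [592.6, 91.0]}Traceback (most recent call last):
  File "<stdin>", line 3, in <module>
  File "h.py", line 54, in gap
    c,yaw=sink(cam); f=fence(cam); n=np.array([f[0],-1])/np.hypot(f[0],1)
                       ~~~~~^^^^^
  File "h.py", line 51, in fence
    e=np.array(e); f=np.polyfit(e[:,0],e[:,1],1); r=e[:,1]-np.polyval(f,e[:,0]); k=abs(r)<2; f=np.polyfit(e[k,0],e[k,1],1)
                                ~^^^^^
IndexError: too many indices for array: array is 1-dimensional, but 2 were indexed
```

apply_moves(
  steps=[
    [[1,25,2.5,0,0.3,0,0],[1,50,2.5,0,0.3,0,0],[1,75,2.5,0,0.3,0,0],[1,95,2.5,0,0.3,0,0],[1,105,2.5,0,0.3,0,0],[1,110,2.5,0,0.3,0,0],[1,110,2.5,4,0.3,0,0],[1,110,2.5,8,0.3,0,0]],
  ],
)

```text
time: 11.8
ee_pos: [644.2, 116.9, 6.1]
tcp_rot: [1.518, 1.569, 0.032]
force: [-0.8, -0.4, -0.2]
grip_width: 85.4
```

```bash
python3 - <<'E'
from h import *
st()
w=imaging.snapshot("wrist"); cv2.imwrite("pics/f.png",w["pixels"])
print(fence("scene"))
E
```

```text
t 11.8 p [644.2 116.9   6.1] yaw -85.1 xax [ 0.001  0.    -1.   ] F [-0.8 -0.4 -0.2] w 85.4 q [ 0.05  0.73 -0.43  1.73  0.41  0.77 -0.49]
scene fence edge slope deg 5.72 y at 640 -31.1 n 18 13
[  0.10017127 -95.242464  ]
```

View pics/f.png

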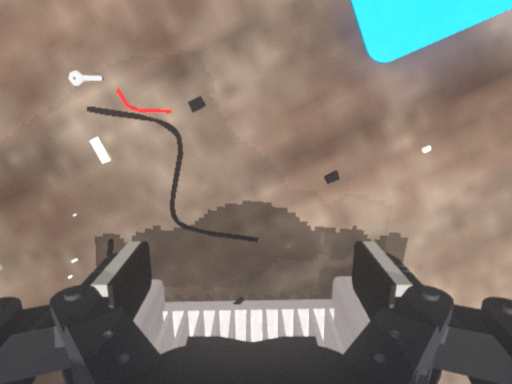

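apply_moves(
  steps=[
    [[1,0,0,5,0,0,0],[1,0,0,9,0,0,0],[1,0,0,13,0,0,0],[1,0,0,18,0,0,0],[1,0,0,23,0,0,0],[1,0,0,28,0,0,0],[1,0,0,33,0,0,0],[1,0,0,38,0,0,0]],
  ],
)

```text
time: 12.9
ee_pos: [647.0, 79.7, 5.7]
tcp_rot: [2.42, 1.57, 0.934]
force: [-0.3, 5.1, 2.0]
grip_width: 86.0
```

```bash
python3 - <<'E'
from h import *
st();sink()
b=imaging.snapshot("scene");w=imaging.snapshot("wrist")
cv2.imwrite("pics/g.png",np.hstack([cv2.resize(b["pixels"][130:280,170:370],(480,360),interpolation=cv2.INTER_CUBIC),cv2.resize(w["pixels"],(320,240))[:360] if 0 else cv2.copyMakeBorder(cv2.resize(w["pixels"],(320,240)),0,120,0,0,0)]))
E
```

```text
t 12.9 p [647.   79.7   5.7] yaw -85.1 xax [ 0.001  0.001 -1.   ] F [-0.3  5.1  2. ] w 86.0 q [ 0.11  0.73 -0.43  1.74  0.41  0.77 -0.44]
wrist rect [647.9  57.3] sz [85.4 16.4] yaw -85.1 n 287 zmed 41.7
{}
```

View pics/g.png

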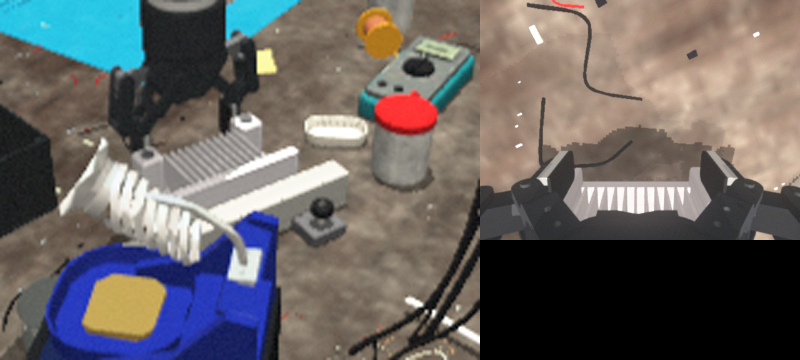

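apply_moves(
  steps=[
    [[1,0,0,2,0,0,0],[1,0,0,4,0,0,0],[1,0,0,6,0,0,0],[1,0,0,8,0,0,0],[1,0,0,9.5,0,0,0],[1,0,0,11,0,0,0],[1,0,0,12,0,0,0],[1,0,0,13,0,0,0]],
  ],
)

```text
time: 14.25
ee_pos: [647.8, 66.1, 5.2]
tcp_rot: [-0.997, 1.57, -2.483]
force: [-0.3, 4.2, -0.8]
grip_width: 85.5
```

apply_moves(
  steps=[
    [[1,0,0,0.5,0,0,0],[1,0,0,1,0,0,0],[1,0,0,1.5,0,0,0],[1,0,0,2,0,0,0],[1,0,0,2.5,0,0,0],[1,0,0,3,0,0,0],[1,0,0,3.5,0,0,0],[1,0,0,4,0,0,0]],
  ],
)

```text
time: 15.25
ee_pos: [648.0, 63.1, 5.2]
tcp_rot: [-2.858, 1.57, 1.94]
force: [-0.2, 4.7, -1.5]
grip_width: 85.3
```

```bash
python3 - <<'E'
from h import *
st()
E
```

```text
t 15.25 p [648.   63.1   5.2] yaw -85.1 xax [-0.     0.001 -1.   ] F [-0.2  4.7 -1.5] w 85.3 q [ 0.14  0.73 -0.43  1.74  0.41  0.77 -0.41]
```

apply_moves(
  steps=[
    [[1,0,0,0.5,0,0,0],[1,0,0,1,0,0,0],[1,0,0,1.5,0,0,0],[1,0,0,2,0,0,0],[1,0,0,2.5,0,0,0],[1,0,0,3,0,0,0],[1,0,0,3,0,0,0],[1,0,0,3,0,0,0]],
  ],
)

```text
time: 16.25
ee_pos: [647.8, 63.0, 5.3]
tcp_rot: [-3.11, 1.567, 1.69]
force: [-1.5, 8.6, -2.8]
grip_width: 85.0
```

```bash
python3 - <<'E'
from h import *
st()
E
```

```text
t 16.25 p [647.8  63.    5.3] yaw -85.0 xax [-0.     0.004 -1.   ] F [-1.5  8.6 -2.8] w 85.0 q [ 0.14  0.73 -0.44  1.74  0.41  0.77 -0.41]
```

apply_moves(
  steps=[
    [[1,0,0,1,0,0,0],[1,0,0,2,0,0,0],[1,0,0,3,0,0,0],[1,0,0,4,0,0,0],[1,0,0,5,0,0,0],[1,0,0,5,0,0,0],[1,0,0,5,0,0,0],[1,0,0,5,0,0,0]],
  ],
)

```text
time: 17.25
ee_pos: [647.8, 63.1, 5.6]
tcp_rot: [3.093, 1.561, 1.611]
force: [-2.4, 15.6, -3.5]
grip_width: 85.2
```

```bash
python3 - <<'E'
from h import *
st(); print(bot.read_state()["wrist_torque"])
E
```

```text
t 17.25 p [647.8  63.1   5.6] yaw -84.9 xax [-0.    0.01 -1.  ] F [-2.4 15.6 -3.5] w 85.2 q [ 0.15  0.73 -0.44  1.74  0.41  0.76 -0.4 ]
[ 3.08063988  0.61264651 -0.25624222]
```

apply_moves(
  steps=[
    [[1,0,0,1,1,0,0],[1,0,0,2,2,0,0],[1,0,0,2,3,0,0],[1,0,0,2,1,0,0],[1,0,0,2,-1,0,0],[1,0,0,2,-3,0,0],[1,0,0,2,-1,0,0],[1,0,0,2,0,0,0]],
  ],
)

```text
time: 18.25
ee_pos: [647.9, 63.1, 5.8]
tcp_rot: [3.052, 1.558, 1.569]
force: [-2.7, 19.8, -2.0]
grip_width: 85.3
```

```bash
python3 - <<'E'
from h import *
st(); print(bot.read_state()["wrist_torque"])
E
```

```text
t 18.25 p [647.9  63.1   5.8] yaw -85.0 xax [ 0.     0.013 -1.   ] F [-2.7 19.8 -2. ] w 85.3 q [ 0.15  0.73 -0.44  1.74  0.41  0.76 -0.4 ]
[3.67218155 0.48552108 0.24645591]
```

apply_moves(
  steps=[
    [[1,0,0,-5,0,0,0],[1,0,0,-10,0,0,0],[1,0,0,-18,0,0,0],[1,0,0,-28,0,0,0],[1,-20,0,-30,0,0,0],[1,-60,0,-30,0,0,0],[1,-100,0,-30,0,0,0],[1,-120,0,-30,0,0,0]],
  ],
)

```text
time: 19.25
ee_pos: [648.1, 82.4, 129.2]
tcp_rot: [1.526, 1.566, 0.04]
force: [0.0, -0.4, -0.1]
grip_width: 85.7
```

```bash
python3 - <<'E'
from h import *
st(); sink()
w=imaging.snapshot("wrist");b=imaging.snapshot("scene")
cv2.imwrite("pics/i.png",np.hstack([cv2.resize(b["pixels"][130:280,170:370],(400,300),interpolation=cv2.INTER_CUBIC),cv2.resize(w["pixels"],(400,300))]))
E
```

```text
t 19.25 p [648.1  82.4 129.2] yaw -85.2 xax [ 0.005  0.    -1.   ] F [ 0.  -0.4 -0.1] w 85.7 q [ 0.16  0.58 -0.5   1.67  0.33  0.97 -0.37]
wrist rect [651.5   9.5] sz [130.4  80.9] yaw -84.9 n 6572 zmed 45.4
{'face_left': [719.0, -27.9], 'face_right': [588.8, -34.1], 'boss_left': [699.9, 52.5], 'boss_right': [594.7, 44.1]}
```

View pics/i.png

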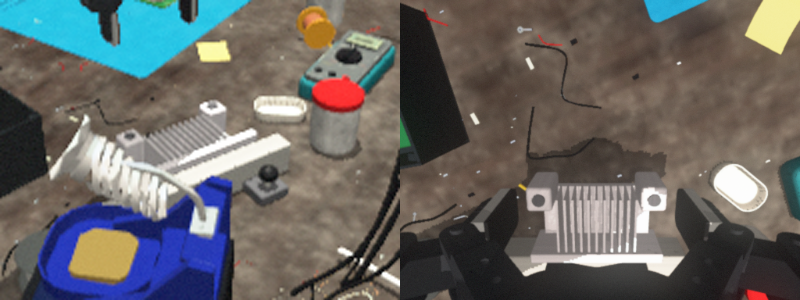

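apply_moves(
  steps=[
    [[1,-40,0,-20,0,0,0],[1,-80,0,-60,0,0,0],[1,-110,0,-110,0,0,0],[1,-120,0,-160,0,0,0],[1,-120,0,-200,0,0,0],[1,-120,0,-220,0,0,0],[1,-120,0,-220,0,0,0],[1,-120,0,-220,0,0,0]],
  ],
)

```text
time: 20.6
ee_pos: [628.8, 298.9, 244.5]
tcp_rot: [-0.288, 1.568, -1.777]
force: [-0.2, -1.0, 0.5]
grip_width: 85.7
```

```bash
python3 - <<'E'
from h import *
st()
t=imaging.snapshot("top");X=cloud(t)
gap("top")
for nm,zl,zh,box in [("tin",60,75,(740,900,-90,20)),("spool",26,42,(380,520,-140,0)),("dish",6,20,(750,815,15,95))]:
    P=rect(X,zl,zh,box); print(nm,len(P),np.round(np.median(P,0)) if len(P) else "")
X0=np.load("X.npy")
for nm,zl,zh,box in [("tin",60,75,(740,900,-90,20)),("spool",26,42,(380,520,-140,0)),("dish",6,20,(750,815,15,95))]:
    P=rect(X0,zl,zh,box); print(nm,len(P),np.round(np.median(P,0)))
cv2.imwrite("pics/j.png",cv2.resize(t["pixels"][110:300,190:380],(570,570),interpolation=cv2.INTER_CUBIC))
E
```

```text
t 20.6 p [628.8 298.9 244.5] yaw -85.3 xax [-0.    -0.002 -1.   ] F [-0.2 -1.   0.5] w 85.7 q [-0.15  0.55 -0.55  1.44  0.3   1.24 -0.65]
top rect [650.5  12.2] sz [128.9  79.6] yaw -85.0 n 572 zmed 44.3
{'face_left': [730.7, -22.5], 'face_right': [719.6, -17.0], 'boss_left': [695.8, 64.7], 'boss_right': [595.4, 43.3]}
top fence edge slope deg -1.17 y at 640 -25.0 n 21 1
centre-fence 37.5 face gap -2.5 yaw err 6.2
tin 383 [820. -23.  66.]
spool 481 [462. -75.  33.]
dish 48 [790.  60.  12.]
tin 385 [820. -23.  66.]
spool 479 [463. -75.  34.]
dish 51 [789.  58.  13.]h.py:51: RankWarning: Polyfit may be poorly conditioned
  e=np.array(e); f=np.polyfit(e[:,0],e[:,1],1); r=e[:,1]-np.polyval(f,e[:,0]); k=abs(r)<2; f=np.polyfit(e[k,0],e[k,1],1)
```

View pics/j.png

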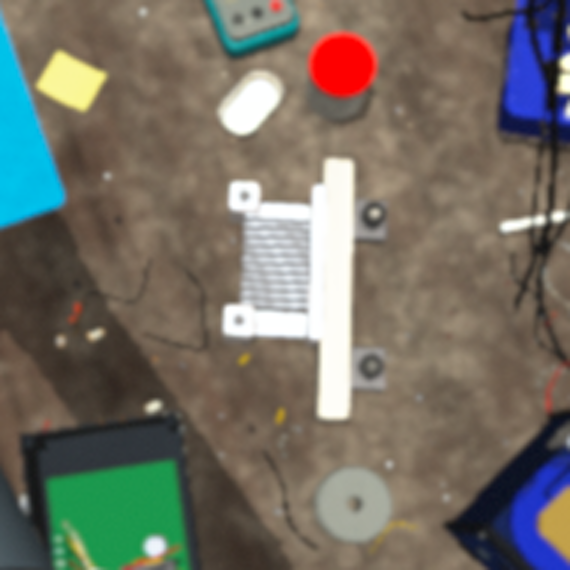

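```bash
python3 -c "
from bench import bot; print(bot.sign_off())"
```

```text
the job is handed in; nothing more can be done
None
```

The heat sink now lies flat against the fence over its whole width. The arm is clear, and the job was handed in at about 20.7 s of the 56 s.

**Turning:** I pushed with the open fingertips on the boss rear faces, using mainly the left boss. It turned from about -41.5° to -84.1°, against roughly -85.1° for the fence, and stood about 46 mm clear of it. I lifted away there to check it with the wrist camera.

**Seating:** I drove both bosses forward together, rather than alternating over that distance. The small left/right nudges came only at the end, at about 20 N against the fence. I then backed off and lifted away.

**Last checks:**
- **Fit:** the sink's yaw measured -84.9° by the wrist camera and -85.0° by the top camera, against -85.1° for the fence. The final top picture shows no gap along the face. The top-camera sink position against the first fence measurement leaves about 1 mm, which is within the calibration error.
- **Failed check:** an automatic fence fit on the final picture gave 6.2° of yaw error and a gap of -2.5 mm. I disregarded it because only 1 of its 21 samples fitted the line: sink points had mixed into the fence edge. The network's face points in that picture were also off.
- **Other things:** the tin, spool and dish stand where they were, to within 1–2 mm of measurement noise.

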